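# Load the handle-scale drilling jig and hold its cover down

### The job

Push the wooden handle scale square and flush into the corner of the jig's fence. Then take the drill cover by its grip, let its flat underside rest on top of the locating pin with the socket still clearly to one side of it, and slide the cover over the pin, in line with the jig, until the socket drops on. Press the cover down firmly on the scale and finish like that, still holding the grip and pressing, the scale still flush in the corner; do not shift the screwdriver, offcut, rule and mallet lying around.

Things in the scene. Friction and masses are not known exactly. Their poses are not given: they have to be found in the camera images.
- jig: drilling jig screwed to the bench, yaw varies: plywood board 150 (x) x 200 (y) x 18. On it an L-shaped wooden fence 12 high (top 30 above the bench): back rail 30 wide along the whole +x edge, side rail 35 wide along the whole +y edge; the rest is bare. Origin under the board's centre at bench height, z up
- corner (a point): inner corner of the fence, on the board's top (jig x +45, y +65, 18 above the bench)
- pin: steel locating pin on the jig's side rail (jig x +22.5, y +82.5): 10 across, 8 high, tip chamfered to 6.4 across, standing on a flat steel stop collar 24 across and 2 high. Origin on its axis at the collar's top, 32 above the bench; axes as the jig's
- pin_top (a point): centre of the pin's top, 40 above the bench
- scale: loose dark wooden handle scale (plain slip) 45 (x) x 100 (y) x 14, 0.06 kg, flat on the bare board inside the fence, askew up to 13 degrees and 12 to 40 from home each way. Origin at the centre of its underside, x and y roughly as the jig's. Home in the corner its centre is at jig x +22.5, y +15, its top level with the collar, 2 above the fence
- cover: loose drill cover, right way up on the bench right of the jig: pale wooden plate 60 (x) x 140 (y) x 16, 0.3 kg, grip bar on top, round steel button (20 across, 5 high) near its +y end above the socket, two small drill bushes at the -y end. Origin at the centre of its underside. It goes on with x and y along the jig's, button over the pin, underside resting on collar and scale, 32 above the bench
- socket (a point): centre of the mouth of the blind socket in the cover's underside, hidden from above, under the button (cover x 0, y +52.5): a round hole 13 across, 11 deep, with a 1.5 chamfer; the rest of the underside is flat
- grip (a point): centre of the cover's grip bar (cover x 0, y -12, 30 above the underside): a wooden bar 24 (x) x 56 (y), 28 high, standing on the plate, top 44 above the underside; pinch its 24 width, along the cover's x
- screwdriver: wooden-handled screwdriver, 200 long, 26 thick, lying between jig and cover; origin under its middle, x towards the blade
- offcut: loose wood offcut 40 x 70 x 25 near the robot's base, in front of the jig; origin under its centre
- ruler: flat aluminium rule 25 x 180 x 4 on the left; origin under its centre
- mallet: round-headed wooden mallet lying on the left, head 70 across and 100 long, handle 24 thick; origin under its middle, x towards the head
There are look-alikes about, which are no part of the job. Leave any red or white look-alike of the scale alone. Leave any black look-alike of the cover alone.

How it is judged:
On the way, in this order (a step that is already met when the one before it is completed fails the run):
1. the scale lies flat, square and flush in the fence corner (both gaps under 2.2 mm, within 2 degrees) (x of scale in the frame of jig between 0.0203 and 0.0245 m and y of scale in the frame of jig between 0.0128 and 0.017 m and z of scale in the frame of jig between 0.0155 and 0.0205 m and angle between the y axis of scale and the y axis of jig, either way round below 0.035 rad), for 0.2 s.
2. the cover, roughly level, rests or slides on top of the pin with its socket 6 to 30 mm beside the pin (contact force between cover and pin above 0.3 N and horizontal distance between socket and pin between 0.006 and 0.03 m and z of socket in the frame of jig above 0.0375 m and angle between cover's own z axis and vertical below 0.15 rad), for 0.1 s.
3. the cover has dropped over the pin, level and in line with the jig (horizontal distance between socket and pin below 0.003 m and z of socket in the frame of jig below 0.0345 m and angle between cover's own z axis and vertical below 0.035 rad and angle between the y axis of cover and the y axis of jig, either way round below 0.07 rad and y of cover in the frame of jig below 0.06 m), for 0.1 s.
At the end, for the whole second after the job is handed in: Scale flush in the corner (gaps under 2.2 mm, square within 2 deg); cover down over the pin (axes within 3 mm, underside within 2.5 mm of the collar, level within 2 deg, in line within 4 deg); gripper still holding it and pressing it on the scale with over 5 N; at rest (all of step 1 and all of step 3 and contact force between cover and scale above 5 N and contact force between the fingers and cover above 2 N and linear speed of each of cover, scale below 0.02 m/s); the arm keeps its last pose, push and grip.
It fails at once if the screwdriver, offcut, rule or mallet is shifted by more than 25 mm (distance of any of screwdriver, offcut, ruler, mallet from where it was at the start of the episode above 0.025 m).
It also fails if it takes over 58 s, if anything falls off the work surface, if the arm or the gripper's body presses on something with over 40 N, if the wrist force passes 120 N, or if a joint passes its speed limit or range.

### The arm

A 6-joint arm with a two-finger parallel gripper is mounted at the origin on the work surface. World frame = base frame: x ahead of the robot, y to its left, z up, the work surface at z = 0. Lengths are in m, angles in rad, forces in N, time in s.
With the tool pointing down it reaches from about 0.225 to 0.875 m from the base axis. Payload 3.4 kg.
Tool frame: the origin (TCP) lies at the very end of the fingers, on their centre line; the grasp point (between the pads) lies 19 mm behind it; z points along the fingers, y is the line along which they close (so a half turn about z gives the same grasp; the last joint's range is limited). The gripper opens to 85 mm and grips with 20 to 120 N. Pads are 22 mm wide; open, the fingers measure 114 mm over their backs; the gripper's body (76 mm by 85 mm) begins 54 mm behind the grasp point. The pads swing forward as they close: fully open they stand 13 mm farther back than shut.
Start: joints at [-1.423, 0.276, 1.505, -0, 1.361, -0.121], TCP at [0.153, -0.554, 0.231] pointing down, gripper open.
Joint ranges: [-2.89, 2.89], [-0.75, 2.08], [0.22, 2.7], [-1.18, 4.32], [0.11, 2.71], [-2.7, 2.7]. Speed limits (rad/s): [2.57, 2.57, 3.14, 3.14, 3.14, 3.14].

### API

Orientations are given as a unit quaternion [w, x, y, z].
In Python, from rig import readout, vision, manip gives the robot as it stands.
- The arm moves only by the shell command python3 -m handwheel 'ROWS' [FORCE]. ROWS is JSON, a list of rows, each a list of 3 entries, a list of its own where there are three numbers: the shift along the tool's x, y, z in mm, then the turn, a rotation vector about the tool's x, y, z in units of 6 degrees (1.0 is 6 degrees), then the closure, from -1 (fully open) to 1 (shut), so that 0 is half open. A call has 1 to 20 rows; each row shifts and turns the commanded pose from where the row before left it, along the tool's axes as they then stand; what a row does not reach is not made up. A row lasts 1/8 s, in which the tool goes at most 62.5 mm and 10.7 degrees, less where a joint would pass 70% of its speed; a pose out of reach is approached as far as the arm can. A call is refused whole if a number of a shift passes 62.5 or a number of a turn 1, either way. A call with a gripper value outside its range is refused whole. The fingers move at their own pace and stop on an object; FORCE is the grip in N (left out, the last holds). Time passes only in rows, so rows that do not move let the fingers close. It gives the time, the measured TCP pose, the force, the opening and the grip force at its end, in the units of the state.
- readout.get_state(): the state, without advancing time (a new reading comes with each control period).
- vision.get_image(name): name is "scene" or "top" or "wrist"; returns the picture (480x640x3 uint8, blue, green, red); there is no depth.
- vision.camera_params(name): a dict with "intrinsics" (3x3 intrinsics, pixels), "dist" ([k1, k2, p1, p2, k3] as OpenCV has them; the pictures are not rectified), "rvec" (rotation vector, rad) and "tvec" (3), from world to camera coordinates, as OpenCV has them; the wrist camera has in their place "hand_eye" (4x4, takes a point from camera to tool coordinates, whose origin is the TCP and whose axes are the flange's). Camera axes: x right, y down, z forward; pixel columns grow to the right and rows downward; lengths in m; the calibration is good to about 2 mm. A picture is of the moment at which its call begins: read the wrist's pose just before it. camera_params takes no time and is no camera call.
- manip.sign_off(): hands the job in; it is judged then, once.
The state is a dict: "clock": time; "qpos": joint angles; "qd": joint speeds; "effort": joint torques, N m; "position": TCP position; "ee_rot": TCP orientation; "contact_force": force on the tool from outside, world axes, zero at the start; "moment": the same for the moment, N m; "width": finger opening in m; "gripper_force": force on a finger pad.
Only numpy, scipy, OpenCV 4.12 (cv2) and the standard library are available. Lean on these libraries where they do the work, as an engineer would, in place of code of your own. Each camera call takes 0.05 s, during which the arm holds its last target. There are 200 camera calls.

## Working session

There is one attempt and no reset: what is moved stays moved. The work goes in short steps, Python scripts to look and compute and a shell command to move; the robot and the scene stay as the last step left them, time stands still between calls to the robot, and variables do not carry over. Pictures are saved under pics/ and viewed, at most 10 in all, crops included, and the job is handed in when it is done.

```bash
ls; mkdir -p pics; python3 - <<'E'
from rig import readout, vision
import cv2,numpy as np
s=readout.get_state();print({k:np.round(v,3).tolist() for k,v in s.items()})
for n in("top","scene"):
    cv2.imwrite(f"pics/{n}0.png",vision.get_image(n))
    p=vision.camera_params(n);print(n,{k:np.round(v,4).tolist() for k,v in p.items()})
print({k:np.round(v,4).tolist() for k,v in vision.camera_params("wrist").items()})
E
```

```text
pics
{'clock': 0.0, 'qpos': [-1.423, 0.277, 1.506, 0.0, 1.361, -0.121], 'qd': [-0.0, 0.002, -0.0, -0.0, 0.001, 0.0], 'effort': [0.0, -41.678, -24.58, -0.0, 0.011, -0.0], 'position': [0.153, -0.554, 0.23], 'ee_rot': [-0.001, 0.991, 0.134, -0.0], 'contact_force': [-0.229, 0.871, -0.311], 'moment': [0.024, -0.031, -0.028], 'gripper_force': 0.0, 'width': 0.086}
top {'intrinsics': [[521.843, 0.0, 323.4672], [0.0, 521.843, 236.7811], [0.0, 0.0, 1.0]], 'dist': [-0.0951, 0.0, 0.0, 0.0, 0.0], 'rvec': [2.151, -2.14, 0.1397], 'tvec': [0.0574, 0.5124, 1.0523]}
scene {'intrinsics': [[603.7012, 0.0, 315.0616], [0.0, 603.7012, 244.3795], [0.0, 0.0, 1.0]], 'dist': [-0.1118, 0.0, 0.0, 0.0, 0.0], 'rvec': [2.1339, 1.0014, -0.4413], 'tvec': [-0.3749, -0.1955, 1.6902]}
{'intrinsics': [[351.0078, 0.0, 321.3445], [0.0, 351.0078, 241.1897], [0.0, 0.0, 1.0]], 'dist': [-0.0637, 0.0, 0.0, 0.0, 0.0], 'hand_eye': [[0.0007, -0.9651, -0.2619, 0.0664], [1.0, 0.0006, 0.0006, -0.0002], [-0.0004, -0.2619, 0.9651, -0.1435], [0.0, 0.0, 0.0, 1.0]]}
```

View pics/top0.png

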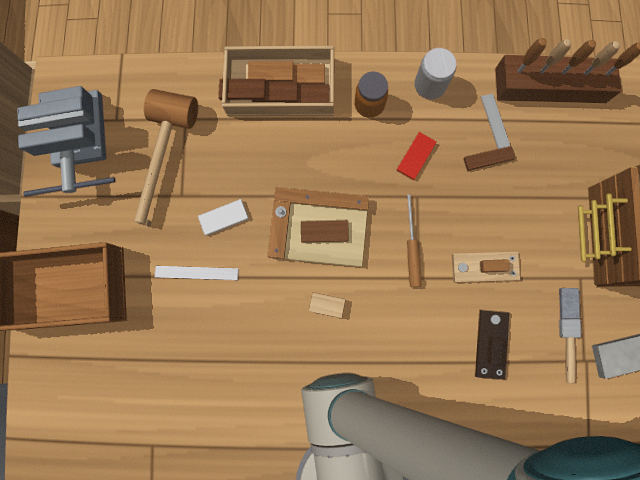

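View pics/scene0.png

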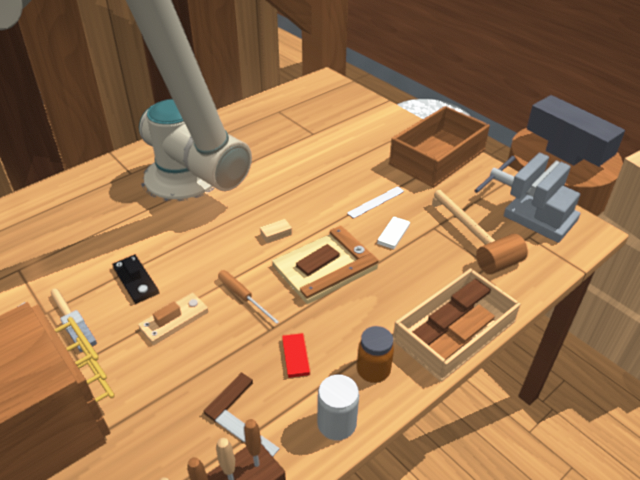

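The top view shows the jig centred near (319,229), with its pin at (280,212), the scale at (325,231), the cover at (487,267) and the cover's button at (462,267). The screwdriver is at (413,245). The red, white and black look-alikes are well apart from these.

```bash
cat > h.py <<'E'
import cv2, numpy as np
from rig import readout, vision
from scipy.spatial.transform import Rotation as R
def pose():
    s=readout.get_state(); q=s["ee_rot"]
    T=np.eye(4); T[:3,:3]=R.from_quat([q[1],q[2],q[3],q[0]]).as_matrix(); T[:3,3]=s["position"]; return T,s
def cam(n,T=None):
    p=vision.camera_params(n); K=np.array(p["intrinsics"]); d=np.array(p["dist"])
    if n=="wrist": C=T@np.array(p["hand_eye"])
    else:
        C=np.eye(4); r=cv2.Rodrigues(np.array(p["rvec"]))[0]; C[:3,:3]=r.T; C[:3,3]=-r.T@np.array(p["tvec"]).ravel()
    return K,d,C
def ray(c,px,z):
    K,d,C=c
    u=cv2.undistortPoints(np.float64(px).reshape(-1,1,2),K,d).reshape(-1,2)
    v=np.c_[u,np.ones(len(u))]@C[:3,:3].T; o=C[:3,3]
    return o+v*((z-o[2])/v[:,2])[:,None]
def proj(c,P):
    K,d,C=c; r=C[:3,:3].T
    return cv2.projectPoints(np.float64(P).reshape(-1,1,3),cv2.Rodrigues(r)[0],-r@C[:3,3],K,d)[0].reshape(-1,2)
E
python3 - <<'E'
from h import *
c=cam("top")
for n,p,z in [("pin",(280,212),.04),("fence UL",(276,188),.03),("fence UR",(370,199),.03),("board LR",(366,267),.018),("fence LL",(268,258),.03),("scale",(325,231),.032),("button",(462,267),.021),("cover ends",(454,267),.016),("cover R",(520,267),.016),("grip",(495,266),.044),("sd handle",(417,287),.013),("sd tip",(410,196),.01),("offcut",(329,306),.025)]:
    print(n,np.round(ray(c,p,z)[0],4))
print(c[2][:3,3], pose()[0].round(3))
E
```

```text
pin [0.5635 0.1513 0.04  ]
fence UL [0.6173 0.1617 0.03  ]
fence UR [ 0.5942 -0.0381  0.03  ]
board LR [ 0.4508 -0.0297  0.018 ]
fence LL [0.4676 0.1757 0.03  ]
scale [0.5249 0.0569 0.032 ]
button [ 0.4512 -0.2321  0.021 ]
cover ends [ 0.4516 -0.2163  0.016 ]
cover R [ 0.4518 -0.3588  0.016 ]
grip [ 0.4515 -0.2955  0.044 ]
sd handle [ 0.4094 -0.1374  0.013 ]
sd tip [ 0.6056 -0.1264  0.01  ]
offcut [0.3689 0.0478 0.025 ]
[0.36168756 0.05020083 1.1134546 ] [[ 0.964  0.266 -0.     0.153]
 [ 0.266 -0.964  0.002 -0.554]
 [ 0.    -0.002 -1.     0.231]
 [ 0.     0.     0.     1.   ]]
```

```bash
python3 -m handwheel '[[[44.6,-22,7],[0,0,0],-1],[[44.6,-22,7],[0,0,0],-1],[[44.6,-22,7],[0,0,0],-1],[[44.6,-22,7],[0,0,0],-1],[[44.6,-22,7],[0,0,0],-1],[[44.6,-22,7],[0,0,0],-1],[[44.6,-22,7],[0,0,0],-1],[[44.6,-22,7],[0,0,0],-1],[[0,0,0],[0,0,-0.95],1],[[0,0,0],[0,0,-0.95],1],[[0,0,0],[0,0,-0.95],1],[[0,0,0],[0,0,-0.95],1],[[0,0,0],[0,0,-0.95],1],[[0,0,0],[0,0,-0.95],1],[[0,0,0],[0,0,-0.95],1],[[0,0,0],[0,0,-0.95],1],[[0,0,0],[0,0,-0.95],1],[[0,0,0],[0,0,-0.95],1],[[0,0,0],[0,0,-0.95],1],[[0,0,0],[0,0,-0.95],1]]' 40
python3 - <<'E'
from h import *
T,s=pose(); im=vision.get_image("wrist"); cv2.imwrite("pics/w1.png",im); np.save("w1.npy",T)
print(T.round(3), np.round(s["qpos"],2))
for p in ([.4512,-.2321,.021],[.4515,-.2955,.044]): print(proj(cam("wrist",T),p))
E
```

```text
clock: 2.6
position: [0.4497, -0.2897, 0.1749]
ee_rot: [-0.0, 0.743, 0.669, -0.0]
contact_force: [0.3, -0.6, -0.2]
width: 0.0004
gripper_force: 0.0
[[ 0.105  0.994 -0.001  0.45 ]
 [ 0.995 -0.105  0.001 -0.29 ]
 [ 0.    -0.001 -1.     0.175]
 [ 0.     0.     0.     1.   ]] [-0.7   0.26  1.68 -0.    1.21 -0.6 ]
[[315.81243967 157.42097052]]
[[324.23401855 238.16465416]]
```

View pics/w1.png

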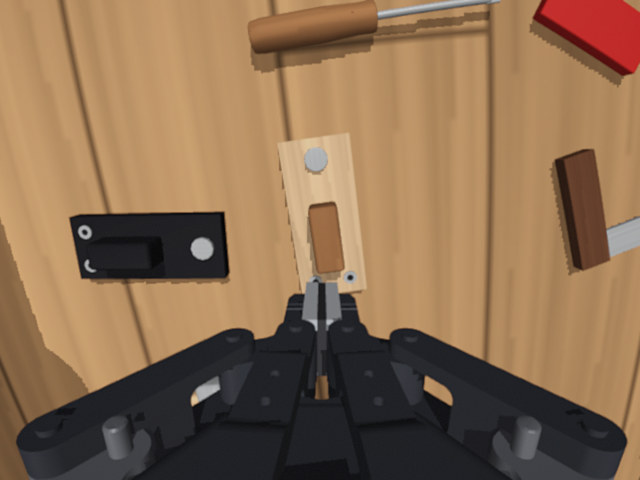

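The button is at (316,159) and the grip bar's top at about (326,238), close to the positions projected from the top view. The screwdriver's handle is at the top, near (310,25), and the black look-alike is on the left.

```bash
python3 -m handwheel '[[[45.3,5.2,3],[0,0,0],1],[[45.3,5.2,3],[0,0,0],1],[[45.3,5.2,3],[0,0,0],1],[[45.3,5.2,3],[0,0,0],1],[[45.3,5.2,3],[0,0,0],1],[[45.3,5.2,3],[0,0,0],1],[[45.3,5.2,3],[0,0,0],1],[[45.3,5.2,3],[0,0,0],1],[[0,0,0],[0,0,0],1]]'
python3 - <<'E'
from h import *
T=np.load("w1.npy"); c=cam("wrist",T); im=cv2.imread("pics/w1.png"); hsv=cv2.cvtColor(im,cv2.COLOR_BGR2HSV)
def blob(m,near):
    n,l,s,ce=cv2.connectedComponentsWithStats(m)
    i=min((i for i in range(1,n) if s[i,4]>60),key=lambda i:np.hypot(*(ce[i]-near))); return ce[i],s[i],(l==i).astype(np.uint8)
b,s,m=blob(cv2.inRange(hsv,(0,0,90),(180,60,255)),(316,159)); B=ray(c,b,.021)[0]; print("button",b,s,B)
g,s,m=blob(cv2.inRange(hsv,(0,110,60),(16,255,255)),(326,238)); print("grip px",g,s)
k=cv2.findContours(m,0,2)[0][0]; print("grip rect",cv2.minAreaRect(k), hsv[235,325],hsv[190,315],hsv[190,250])
T,s=pose(); im=vision.get_image("wrist"); cv2.imwrite("pics/w2.png",im); np.save("w2.npy",T); print(T.round(3))
print(proj(cam("wrist",T),[[.5635,.1513,.04],[.5249,.0569,.032],[.6173,.1617,.03]]))
E
```

```text
clock: 3.78
position: [0.5304, 0.0686, 0.1507]
ee_rot: [-0.001, 0.743, 0.669, -0.0]
contact_force: [-1.3, 0.1, 0.1]
width: 0.0002
gripper_force: 0.0
button [315.47008547 158.81623932] [304 147  24  25 468] [ 0.45079582 -0.23319536  0.021     ]
grip px [325.6748008  237.30428287] [ 308  202   36   72 2008]
grip rect ((325.5480651855469, 237.3602752685547), (70.2450180053711, 29.406423568725586), 82.40535736083984) [ 14 142 156] [ 17  80 220] [ 16 115 190]
[[ 0.105  0.994 -0.001  0.53 ]
 [ 0.994 -0.105  0.001  0.069]
 [ 0.001 -0.001 -1.     0.151]
 [ 0.     0.     0.     1.   ]]
[[356.33356697 117.79162219]
 [315.72061576 250.39467794]
 [428.80153185  96.31287032]]
```

View pics/w2.png

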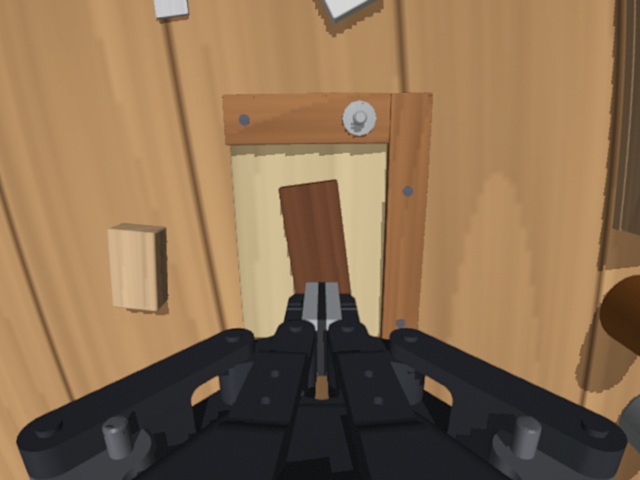

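The collar is at (359,118), the fence's outer top corners at (223,96) and (432,94), and its inner top corner near (388,144). The scale's far corners are at (280,187) and (336,181), and it is tilted about 6° against the jig.

```bash
cat > jig.py <<'E'
from h import *
T=np.load("w2.npy"); c=cam("wrist",T); im=cv2.imread("pics/w2.png"); hsv=cv2.cvtColor(im,cv2.COLOR_BGR2HSV)
m=cv2.inRange(hsv,(0,0,100),(180,70,255)); m[:95]=0; m[142:]=0; m[:,:335]=0; m[:,385:]=0
k=cv2.findContours(m,0,2)[0]; k=max(k,key=cv2.contourArea); e=cv2.minAreaRect(cv2.convexHull(k))
P=ray(c,e[0],.032)[0]
F=ray(c,[(223,96),(432,94),(388,144)],.030)
yaw=np.arctan2(*(F[1]-F[0])[1::-1])
w=cv2.inRange(hsv,(0,0,0),(180,255,125)); w[:170]=0; w[275:]=0; w[:,:270]=0; w[:,360:]=0
ys,xs=np.nonzero(w)
E
python3 - <<'E'
from jig import *
print("collar px",e); print("P",P,"F",F.round(4),"len",np.linalg.norm(F[1]-F[0]),"yaw",np.degrees(yaw))
r=np.array([[np.cos(yaw),-np.sin(yaw)],[np.sin(yaw),np.cos(yaw)]])
J=P[:2]-r@[.0225,.0825]; print("J from pin",J)
print("F in jig",((F[:,:2]-J)@r).round(4))
S=ray(c,[(280,187),(336,181),(350,285)],.032); s=(S[:,:2]-J)@r; print("scale corners in jig",s.round(4))
d=s[1]-s[0]; print("w",np.linalg.norm(d),"ang",np.degrees(np.arctan2(d[1],d[0])), "ang side",np.degrees(np.arctan2(*(s[1]-s[2])[::-1]))-90)
a=np.arctan2(d[1],d[0]); cen=(s[0]+s[1])/2+.05*np.array([np.sin(a),-np.cos(a)]); print("scale centre jig",cen)
print("TCP jig",(T[:2,3]-J)@r, "tool x vs jig y deg",np.degrees(np.arctan2(T[1,0],T[0,0])-yaw)-90)
E
```

```text
collar px ((358.7500305175781, 117.74999237060547), (33.23401641845703, 33.941123962402344), 45.0)
P [0.56604219 0.15167554 0.032     ] F [[0.4716 0.1771 0.03  ]
 [0.6197 0.1631 0.03  ]
 [0.5861 0.1314 0.03  ]] len 0.14875932754656762 yaw -5.407879868984773
J from pin [0.5358671  0.07166326]
F in jig [[-0.074   0.0989]
 [ 0.0748  0.0989]
 [ 0.0444  0.0642]]
scale corners in jig [[-0.0354  0.0338]
 [ 0.0063  0.0378]
 [ 0.0176 -0.045 ]]
w 0.04187716599826283 ang 5.451558738022694 ang side 7.771203153778828
scale centre jig [-0.00983094 -0.01399091]
TCP jig [-0.00510842 -0.00358404] tool x vs jig y deg -0.6207993279938506
```

```bash
python3 -m handwheel '[[[-4,-28,0],[0,0,0],1],[[-4,-28,0],[0,0,0],1],[[0,0,32],[0,0,0],1],[[0,0,32],[0,0,0],1],[[0,0,32],[0,0,0],1],[[0,0,31],[0,0,0],1],[[0,7,0],[0,0,0],1],[[0,6,0],[0,0,0],1],[[0,4,0],[0,0,0],1],[[0,4,0],[0,0,0],1],[[0,4,0],[0,0,0],1],[[0,4,0],[0,0,0],1],[[0,4,0],[0,0,0],1],[[0,4,0],[0,0,0],1],[[0,4,0],[0,0,0],1],[[0,4,0],[0,0,0],1]]'
cat > where.py <<'E'
from jig import *
r=np.array([[np.cos(yaw),-np.sin(yaw)],[np.sin(yaw),np.cos(yaw)]]); J=P[:2]-r@[.0225,.0825]
T2,s=pose(); print("TCP jig",((T2[:2,3]-J)@r).round(4),T2[2,3].round(4),"F",np.round(s["contact_force"],1))
E
python3 where.py
```

```text
clock: 5.82
position: [0.5145, 0.0596, 0.0254]
ee_rot: [-0.003, 0.744, 0.668, -0.003]
contact_force: [-10.1, 2.0, 13.8]
width: 0.0001
gripper_force: 7.0
TCP jig [-0.0202 -0.014 ] 0.0254 F [-10.1   2.   13.8]
```

```bash
python3 - <<'E'
from h import *
T,s=pose(); im=vision.get_image("wrist"); np.save("w3.npy",T); cv2.imwrite("pics/w3.png",im[60:420,150:550]); print(np.round(s["contact_force"],1),np.round(s["moment"],2))
cv2.imwrite("pics/s3.png",vision.get_image("scene"))
a=cv2.imread("pics/w3.png"); b=cv2.resize(cv2.imread("pics/s3.png")[200:320,240:400],(480,360)); cv2.imwrite("pics/v3.png",np.hstack([cv2.resize(a,(320,288)),cv2.resize(b,(384,288))]))
E
```

```text
[-10.1   2.   13.8] [0.22 1.46 0.02]
```

View pics/v3.png

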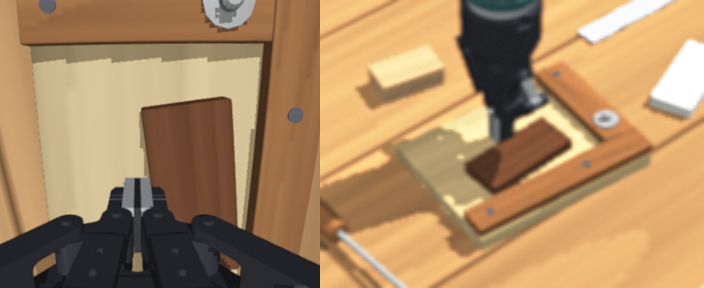

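The finger stands beside the scale's -x side. The scale has moved towards the back rail but is still turned a few degrees.

```bash
cat >> where.py <<'E'
def J2(px,z,f): return ((ray(cam("wrist",np.load(f)),px,z)[:,:2]-J)@r).round(4)
E
python3 - <<'E'
from where import *
print(J2([(329,194),(437,181),(447,354),(333,300)],.032,"w3.npy"))
# tip and TCP projections
print(proj(cam("wrist",T2),T2[:3,3]), proj(cam("wrist",T2),T2[:3,3]+T2[:3,:3]@[0,.0145,-.01]))
E
```

```text
TCP jig [-0.0193 -0.014 ] 0.0254 F [-7.4  0.5 12.5]
[[-0.0165  0.0344]
 [ 0.0255  0.0391]
 [ 0.036  -0.0378]
 [-0.0151 -0.0105]]
[[321.34986256 300.89493375]] [[356.06151253 311.03987597]]
```

```bash
python3 -m handwheel '[[[0,0,-3],[0,0,0],1],[[0,0,0],[0,0,0],1]]'; python3 where.py;  python3 -m handwheel '[[[0,2,0],[0,0,0],1],[[0,2,0],[0,0,0],1],[[0,2,0],[0,0,0],1]]'; python3 where.py
```

```text
clock: 6.18
position: [0.5194, 0.0591, 0.0279]
ee_rot: [0.001, 0.744, 0.668, 0.001]
contact_force: [-0.3, -0.5, 0.5]
width: 0.0002
gripper_force: 0.2
TCP jig [-0.0152 -0.0141] 0.0279 F [-0.3 -0.5  0.5]
clock: 6.55
position: [0.5246, 0.0585, 0.0271]
ee_rot: [-0.0, 0.744, 0.668, -0.0]
contact_force: [-0.4, 0.5, 0.4]
width: -0.0004
gripper_force: 0.4
TCP jig [-0.0099 -0.0142] 0.0271 F [-0.4  0.5  0.4]
```

```bash
python3 -m handwheel '[[[0,1,0],[0,0,0],1],[[0,1,0],[0,0,0],1],[[0,0.5,0],[0,0,0],1]]'; python3 where.py; python3 -m handwheel '[[[0,1,0],[0,0,0],1],[[0,1,0],[0,0,0],1]]'; python3 where.py
```

```text
clock: 6.92
position: [0.5273, 0.0581, 0.0272]
ee_rot: [0.0, 0.744, 0.668, -0.0]
contact_force: [0.1, 0.8, -1.0]
width: -0.0004
gripper_force: 0.1
TCP jig [-0.0073 -0.0143] 0.0272 F [ 0.1  0.8 -1. ]
clock: 7.18
position: [0.5279, 0.058, 0.0272]
ee_rot: [-0.001, 0.744, 0.668, -0.001]
contact_force: [-3.2, 0.8, 1.8]
width: -0.0002
gripper_force: 1.8
TCP jig [-0.0067 -0.0143] 0.0272 F [-3.2  0.8  1.8]
```

```bash
python3 -m handwheel '[[[0,1.5,0],[0,0,0],1],[[0,0,0],[0,0,0],1],[[0,-8,0],[0,0,0],1],[[0,0,-25],[0,0,0],1],[[-35,17,0],[0,0,0],1],[[-36,18,0],[0,0,0],1],[[0,0,0],[0,0,0],1]]'; python3 where.py; python3 - <<'E'
from h import *
T,s=pose(); im=vision.get_image("wrist"); np.save("w4.npy",T); cv2.imwrite("pics/w4.png",im)
E
```

```text
clock: 8.05
position: [0.5522, -0.0183, 0.0528]
ee_rot: [0.002, 0.745, 0.667, 0.001]
contact_force: [-0.3, -0.4, -1.0]
width: -0.0004
gripper_force: 0.0
TCP jig [ 0.0247 -0.088 ] 0.0528 F [-0.3 -0.4 -1. ]
```

View pics/w4.png

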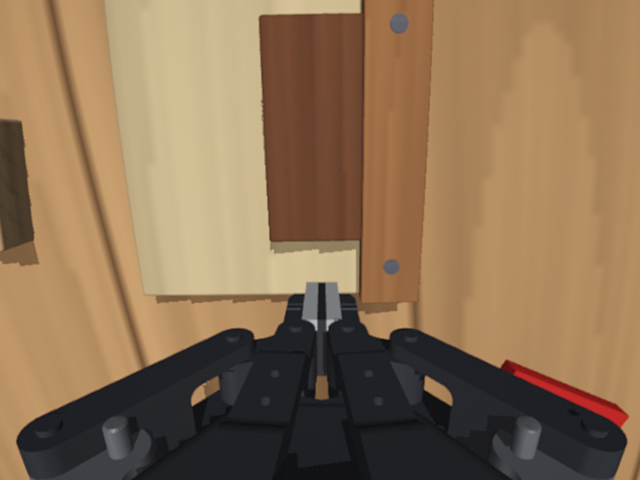

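The scale is now square against the back rail, with its near end at row 240. The closed fingers, at (321,290), are in line with its middle.

```bash
python3 -m handwheel '[[[0,0,25],[0,0,0],1],[[4,0,0],[0,0,0],1],[[4,0,0],[0,0,0],1],[[4,0,0],[0,0,0],1],[[4,0,0],[0,0,0],1],[[4,0,0],[0,0,0],1],[[4,0,0],[0,0,0],1],[[4,0,0],[0,0,0],1],[[4,0,0],[0,0,0],1],[[4,0,0],[0,0,0],1],[[0,0,0],[0,0,0],1]]'; python3 where.py;python3 -m handwheel '[[[2,0,0],[0,0,0],1],[[1,0,0],[0,0,0],1],[[1,0,0],[0,0,0],1]]'; python3 where.py
```

```text
clock: 9.48
position: [0.5536, 0.0205, 0.0272]
ee_rot: [-0.0, 0.744, 0.668, 0.0]
contact_force: [-0.3, -0.4, -0.2]
width: 0.0001
gripper_force: 0.0
TCP jig [ 0.0225 -0.0493] 0.0272 F [-0.3 -0.4 -0.2]
clock: 9.85
position: [0.554, 0.0236, 0.0273]
ee_rot: [0.0, 0.744, 0.668, -0.0]
contact_force: [-0.9, -3.0, -1.1]
width: -0.0001
gripper_force: 1.7
TCP jig [ 0.0226 -0.0462] 0.0273 F [-0.9 -3.  -1.1]
```

```bash
python3 -m handwheel '[[[1,0,0],[0,0,0],1],[[1,0,0],[0,0,0],1],[[0,0,0],[0,0,0],1],[[-8,0,0],[0,0,0],1],[[-6,0,-35],[0,0,0],1],[[0,0,-35],[0,0,0],1],[[0,0,0],[0,0,0],1]]'; python3 where.py; python3 - <<'E'
from h import *
T,s=pose(); im=vision.get_image("wrist"); np.save("w5.npy",T); cv2.imwrite("pics/w5.png",im)
E
```

```text
clock: 10.72
position: [0.5551, 0.0121, 0.1001]
ee_rot: [0.002, 0.745, 0.668, 0.003]
contact_force: [-0.0, -0.0, -0.1]
width: 0.0
gripper_force: 0.0
TCP jig [ 0.0247 -0.0575] 0.1001 F [-0.  -0.  -0.1]
```

View pics/w5.png

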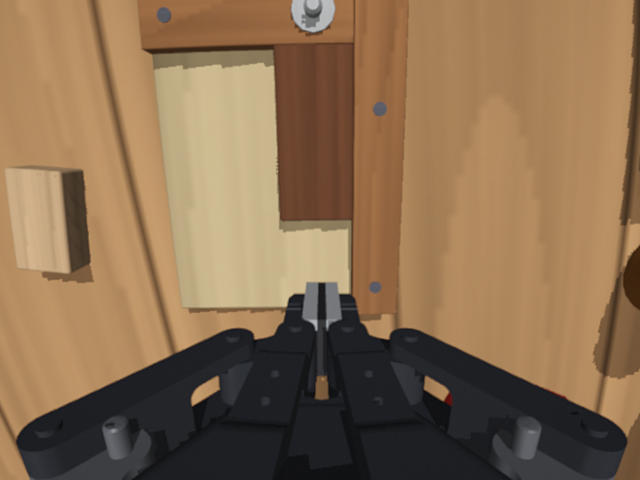

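The scale lies in the corner with no visible gap to either rail: its corners are at (275,45), (354,45), (281,220) and (352,220).

```bash
python3 - <<'E'
from where import *
print("scale corners",J2([(275,45),(354,45),(281,220),(352,220)],.032,"w5.npy"))
# cover from w1
c1=cam("wrist",np.load("w1.npy")); B=ray(c1,(315.47,158.82),.021)[0]; Bt=B
im=cv2.imread("pics/w1.png"); h=cv2.cvtColor(im,cv2.COLOR_BGR2HSV)
print("plate corners @.016",ray(c1,[(278,143),(349,134),(366,289)],.016).round(4))
G=ray(c1,[(309,205),(334,203),(343,270),(319,273)],.044); print("grip top corners",G.round(4),G.mean(0))
print("button",B)
d=B-G.mean(0); print("sep",np.linalg.norm(d[:2]),"yaw",np.degrees(np.arctan2(-d[0],d[1])))
print("pin world",P, "jig yaw",np.degrees(yaw))
E
```

```text
TCP jig [ 0.0233 -0.0575] 0.0984 F [-1.5 -0.9  0.2]
scale corners [[ 0.0014  0.0642]
 [ 0.045   0.0637]
 [ 0.0008 -0.0346]
 [ 0.0445 -0.0353]]
plate corners @.016 [[ 0.421  -0.2172  0.016 ]
 [ 0.4805 -0.2161  0.016 ]
 [ 0.4846 -0.3555  0.016 ]]
grip top corners [[ 0.4423 -0.2673  0.044 ]
 [ 0.4621 -0.2678  0.044 ]
 [ 0.4642 -0.3243  0.044 ]
 [ 0.4441 -0.3248  0.044 ]] [ 0.45317743 -0.29606361  0.044     ]
button [ 0.45079824 -0.2331972   0.021     ]
sep 0.06291142006710376 yaw 2.16733679440161
pin world [0.56604531 0.15167754 0.032     ] jig yaw -5.407810842791088
```

```bash
python3 -m handwheel '[[[-45.4,-9.7,0],[0,0,0],-0.2],[[-45.4,-9.7,0],[0,0,0],-0.2],[[-45.4,-9.7,0],[0,0,0],-0.2],[[-45.4,-9.7,0],[0,0,0],-0.2],[[-45.4,-9.7,0],[0,0,0],-0.2],[[-45.4,-9.7,0],[0,0,0],-0.2],[[-45.4,-9.7,0],[0,0,0],-0.2],[[0,0,0],[0,0,-0.65],-0.2],[[0,0,0],[0,0,-0.65],-0.2],[[0,0,0],[0,0,0],-0.2]]'
cat > cov.py <<'E'
from h import *
T,s=pose(); im=vision.get_image("wrist"); c=cam("wrist",T); cv2.imwrite("pics/cov.png",im)
hsv=cv2.cvtColor(im,cv2.COLOR_BGR2HSV); m=cv2.inRange(hsv,(0,0,90),(180,60,255))
q=proj(c,[.4508,-.2332,.021])[0]; n,l,st,ce=cv2.connectedComponentsWithStats(m)
i=min((i for i in range(1,n) if st[i,4]>60),key=lambda i:np.hypot(*(ce[i]-q))); print("expect",q,"got",ce[i],st[i]); B=ray(c,ce[i],.021)[0]; print("button",B)
print("T",T.round(4)); print("button in tool mm",(T[:3,:3].T@(B-T[:3,3])*1000).round(1), s["width"])
E
python3 cov.py
```

```text
clock: 12.02
position: [0.4502, -0.2959, 0.0959]
ee_rot: [-0.001, 0.698, 0.716, 0.0]
contact_force: [-0.4, 0.6, 0.1]
width: 0.0514
gripper_force: 0.0
expect [325.19987244 153.02910135] got [324.98493627 152.89455388] [309 136  33  34 863]
button [ 0.45066738 -0.2331239   0.021     ]
T [[-0.0266  0.9996 -0.0018  0.4502]
 [ 0.9996  0.0266  0.0021 -0.2959]
 [ 0.0022 -0.0018 -1.      0.0959]
 [ 0.      0.      0.      1.    ]]
button in tool mm [62.5  2.3 75.1] 0.05135150578523683
```

View pics/cov.png

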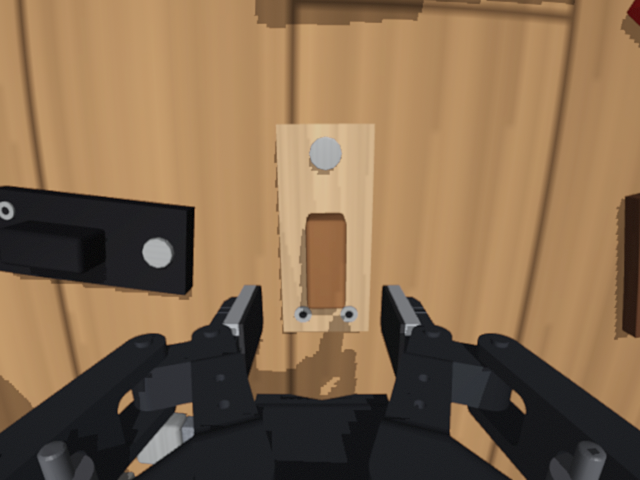

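The cover is straight in the view: button at (325,153), grip bar about (306–346, 212–308), and the open fingers straddle its axis with a 2 mm offset to the right.

```bash
python3 -m handwheel '[[[-2,2.3,20],[0,0,0],-0.2],[[0,0,25],[0,0,0],-0.2],[[0,0,25],[0,0,0],-0.2],[[0,0,0],[0,0,0],1],[[0,0,0],[0,0,0],1],[[0,0,0],[0,0,0],1],[[0,0,0],[0,0,0],1],[[0,0,0],[0,0,0],1]]' 90
```

```text
clock: 13.08
position: [0.4534, -0.2986, 0.0276]
ee_rot: [0.0, 0.697, 0.717, -0.0]
contact_force: [0.9, -0.4, -3.4]
width: 0.0222
gripper_force: 89.8
```

```bash
python3 -m handwheel '[[[0,0,0],[0,0,0],0.2],[[0,0,0],[0,0,0],0.2],[[0,0,5],[0,0,0],0.2],[[0,0,0],[0,0,0],1],[[0,0,0],[0,0,0],1],[[0,0,0],[0,0,0],1],[[0,0,0],[0,0,0],1]]' 110; python3 -m handwheel '[[[0,0,-3],[0,0,0],1],[[0,0,0],[0,0,0],1]]'
```

```text
clock: 13.95
position: [0.4532, -0.2983, 0.0222]
ee_rot: [-0.0, 0.697, 0.717, -0.0]
contact_force: [0.1, 1.2, -0.3]
width: 0.0221
gripper_force: 108.3
clock: 14.2
position: [0.4533, -0.2985, 0.0253]
ee_rot: [0.0, 0.697, 0.717, -0.0]
contact_force: [0.3, -0.1, -2.3]
width: 0.0222
gripper_force: 108.1
```

```bash
python3 -m handwheel '[[[0,0,-20],[0,0,0],1],[[0,0,-25],[0,0,0],1],[[0,0,-25],[0,0,0.6],1],[[0,0,0],[0,0,0.6],1],[[0,0,0],[0,0,0],1]]'
cat > off.py <<'E'
from h import *
T,s=pose(); im=vision.get_image("wrist"); c=cam("wrist",T); cv2.imwrite("pics/off.png",im)
zb=T[2,3]-.0222+.021; B0=T[:3,3]+T[:3,:3]@[.0645,0,.0012]
hsv=cv2.cvtColor(im,cv2.COLOR_BGR2HSV); m=cv2.inRange(hsv,(0,0,90),(180,60,255))
q=proj(c,B0)[0]; n,l,st,ce=cv2.connectedComponentsWithStats(m)
i=min((i for i in range(1,n) if st[i,4]>60),key=lambda i:np.hypot(*(ce[i]-q))); print("expect",q,"got",ce[i],st[i]); B=ray(c,ce[i],zb)[0]
b=T[:3,:3].T@(B-T[:3,3]); print("button in tool mm",(b*1000).round(1))
ang=np.arctan2(T[1,0],T[0,0]); print("tool x deg",np.degrees(ang),"tilt",T[:2,2].round(4),"z",T[2,3])
Pn=np.array([.56604,.15168]); yaw=np.radians(-5.6); r=np.array([[np.cos(yaw),-np.sin(yaw)],[np.sin(yaw),np.cos(yaw)]])
print("socket rel pin in jig mm",((B[:2]-Pn)@r*1000).round(1), "F",np.round(s["contact_force"],1))
d=np.append(Pn+r@[-.015,0]-B[:2],0); print("to -15mm x start, tool mm",(T[:3,:3].T@d*1000).round(1))
E
python3 off.py
```

```text
clock: 14.82
position: [0.4531, -0.2983, 0.0954]
ee_rot: [0.0, 0.741, 0.672, -0.0]
contact_force: [0.7, -0.1, -3.5]
width: 0.022
gripper_force: 108.2
expect [321.44083172 151.47535125] got [320.95658915 151.54883721] [ 297  126   49   52 1935]
button in tool mm [64.5 -0.2  1.2]
tool x deg 84.44376969599271 tilt [-0.     -0.0001] z 0.0953982529788181
socket rel pin in jig mm [ -68.7 -394.4] F [ 0.7 -0.1 -3.5]
to -15mm x start, tool mm [ 3.944e+02  5.400e+01 -1.000e-01]
```

```bash
python3 -m handwheel '[[[30,4,0],[0,0,0],1],[[47,6.5,0],[0,0,0],1],[[47,6.5,0],[0,0,0],1],[[47,6.5,0],[0,0,0],1],[[47,6.5,0],[0,0,0],1],[[47,6.5,0],[0,0,0],1],[[47,6.5,0],[0,0,0],1],[[47,6,0],[0,0,0],1],[[35,5,0],[0,0,0],1],[[0,0,0],[0,0,0],1],[[0,0,0],[0,0,0],1]]'
python3 off.py
```

```text
clock: 16.25
position: [0.5448, 0.0881, 0.0946]
ee_rot: [-0.0, 0.74, 0.672, -0.001]
contact_force: [-0.5, -0.3, -3.6]
width: 0.022
gripper_force: 108.1
expect [321.44247261 151.47253137] got [320.96789228 151.58104609] [ 297  126   49   52 1931]
button in tool mm [64.5 -0.2  1.1]
tool x deg 84.4654507169785 tilt [-0.0017 -0.0008] z 0.0946282230434494
socket rel pin in jig mm [-15.2  -0.9] F [-0.5 -0.3 -3.6]
to -15mm x start, tool mm [ 0.9  0.2 -0. ]
```

View pics/off.png

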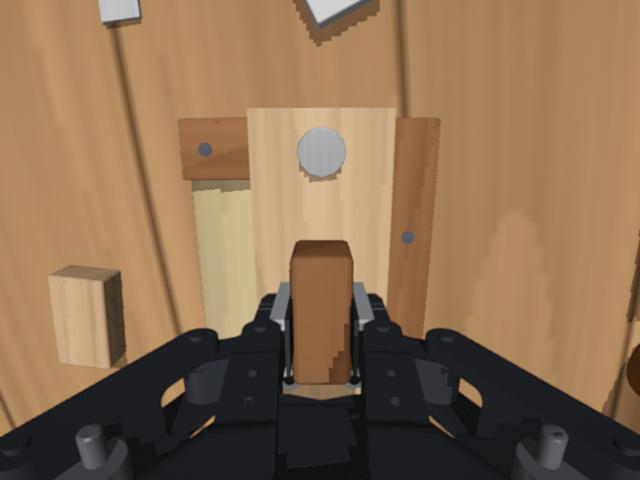

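The cover is held square to the jig, with its button at (321,152), and it hides the pin. The fence's outer corners show at (179,118) and (440,118). Next I lower it onto the pin.

```bash
python3 - <<'E'
from h import *
T,s=pose(); F=ray(cam("wrist",T),[(179,118),(440,118)],.03); print(F.round(4),np.degrees(np.arctan2(*(F[1]-F[0])[1::-1])))
yaw=np.radians(-5.6); r=np.array([[np.cos(yaw),-np.sin(yaw)],[np.sin(yaw),np.cos(yaw)]])
print("pin from these",(F[:,:2]+(r@np.array([[.0975,-.0525],[-.0175,-.0175]]).T).T).round(4))
E
python3 -m handwheel '[[[0.9,0,10],[0,0,0],1],[[0,0,10],[0,0,0],1],[[0,0,8],[0,0,0],1],[[0,0,2],[0,0,0],1],[[0,0,0],[0,0,0],1]]';python3 -m handwheel '[[[0,0,1],[0,0,0],1],[[0,0,1],[0,0,0],1]]';python3 -m handwheel '[[[0,0,1],[0,0,0],1],[[0,0,1],[0,0,0],1]]'
```

```text
[[0.472  0.1779 0.03  ]
 [0.62   0.1633 0.03  ]] -5.6417294412420445
pin from these [[0.5639 0.1161]
 [0.6009 0.1475]]
clock: 16.92
position: [0.5456, 0.0892, 0.0651]
ee_rot: [-0.0, 0.741, 0.672, -0.0]
contact_force: [-0.5, -0.0, -3.0]
width: 0.0213
gripper_force: 108.1
clock: 17.18
position: [0.5458, 0.0893, 0.0635]
ee_rot: [0.0, 0.741, 0.672, 0.0]
contact_force: [0.2, 0.2, -2.6]
width: 0.0215
gripper_force: 108.1
clock: 17.42
position: [0.5457, 0.0892, 0.0617]
ee_rot: [0.0, 0.741, 0.672, 0.0]
contact_force: [-2.1, -2.1, 4.0]
width: 0.0217
gripper_force: 108.8
```

```bash
python3 -m handwheel '[[[0,0,0],[0,0,0],1],[[0,0,0],[0,0,0],1],[[0,1.5,0],[0,0,0],1],[[0,1.5,0],[0,0,0],1],[[0,1.5,0],[0,0,0],1],[[0,1.5,0],[0,0,0],1]]';python3 off.py; python3 -m handwheel '[[[0,1.5,0],[0,0,0],1],[[0,1.5,0],[0,0,0],1],[[0,1.5,0],[0,0,0],1]]';python3 off.py
```

```text
clock: 18.18
position: [0.5476, 0.0888, 0.0613]
ee_rot: [-0.003, 0.74, 0.672, -0.003]
contact_force: [-8.1, -1.5, 8.8]
width: 0.0219
gripper_force: 109.9
expect [321.45423326 151.47139456] got [319.86629098 151.1664959 ] [ 296  126   49   51 1952]
button in tool mm [64.6 -0.6  1.1]
tool x deg 84.47762689706165 tilt [-0.008  -0.0002] z 0.06131817026238038
socket rel pin in jig mm [-12.9   0.2] F [-8.1 -1.5  8.8]
to -15mm x start, tool mm [-0.2 -2.1  0. ]
clock: 18.6
position: [0.5526, 0.0887, 0.0613]
ee_rot: [-0.003, 0.74, 0.672, -0.002]
contact_force: [-7.4, -0.8, 8.2]
width: 0.0216
gripper_force: 109.6
expect [321.45325443 151.47288916] got [320.01180092 151.23447922] [ 296  126   50   51 1949]
button in tool mm [64.6 -0.6  1.2]
tool x deg 84.45781571078678 tilt [-0.007   0.0004] z 0.061272833770582305
socket rel pin in jig mm [-7.9  0.6] F [-7.4 -0.8  8.2]
to -15mm x start, tool mm [-0.6 -7.1  0. ]
```

```bash
python3 -m handwheel '[[[-0.3,1.5,0],[0,0,0],1],[[-0.3,1.5,0],[0,0,0],1],[[0,1.5,0],[0,0,0],1]]';python3 -m handwheel '[[[0,1,0],[0,0,0],1],[[0,1,0],[0,0,0],1]]'; python3 off.py
```

```text
clock: 19.02
position: [0.5604, 0.0875, 0.0608]
ee_rot: [-0.0, 0.741, 0.672, 0.0]
contact_force: [0.6, -0.1, -2.3]
width: 0.022
gripper_force: 108.1
clock: 19.27
position: [0.5624, 0.087, 0.0608]
ee_rot: [-0.0, 0.741, 0.672, -0.0]
contact_force: [-1.0, -0.9, -3.0]
width: 0.0221
gripper_force: 108.1
expect [321.44138424 151.47419333] got [320.87584066 151.58458355] [ 297  126   49   52 1933]
button in tool mm [64.5 -0.2  1.2]
tool x deg 84.39710374788655 tilt [-0.0007 -0.0001] z 0.06082192043709658
socket rel pin in jig mm [ 2.5 -0.2] F [-1.  -0.9 -3. ]
to -15mm x start, tool mm [  0.2 -17.5   0. ]
```

```bash
python3 -m handwheel '[[[0,-2.3,0],[0,0,0],1],[[0,0,1.5],[0,0,0],1],[[0,0,1.5],[0,0,0],1]]';python3 -m handwheel '[[[0,0,1.5],[0,0,0],1],[[0,0,1],[0,0,0],1],[[0,0,0],[0,0,0],1]]'; python3 off.py
```

```text
clock: 19.7
position: [0.5602, 0.0873, 0.0582]
ee_rot: [0.0, 0.741, 0.672, 0.0]
contact_force: [-0.4, 0.6, -2.2]
width: 0.0218
gripper_force: 108.1
clock: 20.08
position: [0.5601, 0.0873, 0.0557]
ee_rot: [-0.0, 0.741, 0.672, -0.0]
contact_force: [0.1, 0.4, -3.8]
width: 0.0216
gripper_force: 108.1
expect [321.43973284 151.47447795] got [320.86601138 151.59337817] [ 297  126   49   52 1933]
button in tool mm [64.5 -0.2  1.2]
tool x deg 84.40221179987894 tilt [-0.0001 -0.0001] z 0.05566610269202915
socket rel pin in jig mm [ 0.1 -0.2] F [ 0.1  0.4 -3.8]
to -15mm x start, tool mm [  0.2 -15.1   0. ]
```

```bash
python3 -m handwheel '[[[0,0,1],[0,0,0],1],[[0,0,1],[0,0,0],1],[[0,0,0],[0,0,0],1]]';python3 -m handwheel '[[[0,0,1],[0,0,0],1],[[0,0,1],[0,0,0],1],[[0,0,0],[0,0,0],1]]'; python3 off.py
```

```text
clock: 20.5
position: [0.5602, 0.0873, 0.0542]
ee_rot: [0.0, 0.741, 0.672, 0.0]
contact_force: [-1.7, -0.8, 1.4]
width: 0.0217
gripper_force: 108.7
clock: 20.88
position: [0.5603, 0.0872, 0.0541]
ee_rot: [0.0, 0.741, 0.672, 0.0]
contact_force: [-4.2, -0.6, 15.3]
width: 0.0219
gripper_force: 110.4
expect [321.43707837 151.47488467] got [320.82292204 151.54930305] [ 296  126   50   52 1937]
button in tool mm [64.5 -0.2  1.2]
tool x deg 84.40804547747693 tilt [ 0.0011 -0.0002] z 0.054143234418313604
socket rel pin in jig mm [ 0.3 -0.2] F [-4.2 -0.6 15.3]
to -15mm x start, tool mm [  0.2 -15.3  -0. ]
```

```bash
python3 -m handwheel '[[[0,0,1],[0,0,0],1],[[0,0,0],[0,0,0],1],[[0,0,0],[0,0,0],1],[[0,0,0],[0,0,0],1]]' && python3 off.py && python3 -c "
from rig import manip; print(manip.sign_off())"
```

```text
clock: 21.42
position: [0.5603, 0.0873, 0.0542]
ee_rot: [0.001, 0.741, 0.672, 0.001]
contact_force: [-4.7, -0.6, 20.0]
width: 0.022
gripper_force: 111.2
expect [321.4361194  151.47504452] got [320.76175711 151.56382429] [ 296  126   50   52 1935]
button in tool mm [64.5 -0.3  1.2]
tool x deg 84.41274044096322 tilt [ 0.0017 -0.0002] z 0.05415721594375402
socket rel pin in jig mm [ 0.2 -0.2] F [-4.7 -0.6 20. ]
to -15mm x start, tool mm [  0.2 -15.2  -0. ]
the job is handed in; nothing more can be done
None
```

I handed the job in at about 21 s: the cover is seated over the pin (socket within about 0.3 mm), gripped and pressed down with about 20 N; the scale was flush when last seen, though the cover now hides it, and no verdict came back.

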